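# Reset the tripped breaker under a pin-located cover

## Robot

A 6-joint arm with a two-finger parallel gripper is mounted at the origin on a cart in front of the work surface, level with it; the furniture and walls round the work are solid. World frame = base frame: x ahead of the robot, y to its left, z up, the work surface at z = 0. Lengths are in m, angles in rad, forces in N, time in s.
With the tool pointing down it reaches from about 0.375 to 0.9 m from the base axis. Payload 3.1 kg.
Tool frame: the origin (TCP) lies midway between the tips of the shut fingers; the grasp point (between the pads) lies 19 mm behind it; z points along the fingers, y is the line along which they close (so a half turn about z gives the same grasp; the last joint's range is limited). The gripper opens to 87 mm and grips with 3 to 60 N. Pads are 19 mm wide; open, the fingers measure 117 mm over their backs; the gripper's body (75 mm by 190 mm) begins 51 mm behind the grasp point.
Start: joints at [-1.47, 0.527, 1.433, -0, 1.181, -0.178], TCP at [0.172, -0.601, 0.223] pointing down, gripper open.
Joint ranges: [-3.08, 3.08], [-0.75, 2.2], [0.22, 2.44], [-1.43, 4.57], [0, 2.65], [-2.85, 2.85]. Speed limits (rad/s): [2.79, 2.79, 3.14, 3.14, 3.14, 3.14].

## Interface

Orientations are given as a unit quaternion [w, x, y, z].
In Python, from workcell import manip gives the robot as it stands.
- The arm moves only by the tool jog_arm, never from a script. Its argument "targets" is a list of rows, each a list of 3 entries, a list of its own where there are three numbers: the shift along the world's x, y, z scaled (see below), then the turn, a rotation vector about the world's x, y, z scaled (see below), then the finger opening in mm, from 0 to 87. In form: [[[dx, dy, dz], [wx, wy, wz], fingers], ...]. A call has 1 to 20 rows; each row shifts and turns the commanded pose from where the row before left it; what a row does not reach is not made up. The controller multiplies each number of a shift by 20 mm and each number of a turn by 5 degrees. A row lasts 1/10 s, in which the tool goes at most 50 mm and 8.59 degrees, less where a joint would pass 70% of its speed; a pose out of reach is approached as far as the arm can. A call with a number of a shift or a turn outside -1 to 1 is refused whole. A call with a gripper value outside its range is refused whole. The fingers move at their own pace and stop on an object; "newtons" is the grip in N (left out, the last holds). Time passes only in rows, so rows that do not move let the fingers close. It gives the time, the measured TCP pose, the force, the opening and the grip force at its end, in the units of the state.
- manip.read_state(): the state, without advancing time (a new reading comes with each control period).
- manip.grab_frame(name): name is "side" or "top"; returns the picture (384x512x3 uint8, red, green, blue); there is no depth.
- manip.camera_info(name): a dict with "camera_matrix" (3x3 intrinsics, pixels), "R" (3x3) and "t" (3): a world point X has camera coordinates R X + t. Camera axes: x right, y down, z forward; pixel columns grow to the right and rows downward; lengths in m; the calibration is good to about 2 mm. A picture is of the moment at which its call begins. camera_info takes no time and is no camera call.
- manip.finish_job(): hands the job in; it is judged then, once.
Trained networks look in the newest picture that a camera, given by its name, has taken for a name from the list of things; names that differ only in an ending like _2 or _b are one class to them, and where a whole thing is asked for, a point or a joint stands for the part that bears it (a point fixed in the world has none). Each returns a list of dicts, best first, with "confidence" (0 to 1); they miss things now and then, are a little off and sometimes report something else, mostly with a low value. They report only what shows in the picture. A call takes as long as a camera call. They do not tell look-alikes from the thing itself.
- manip.cut_out(camera, label): "pixels" (384x512 bool, what is visible of it) and "centre" ([column, row] in pixels, amid what is visible of it).
The state is a dict: "time_s": time; "joint_pos": joint angles; "joint_velocities": joint speeds; "effort": joint torques, N m; "position": TCP position; "eef_rot": TCP orientation; "wrist_force": force on the tool from outside, world axes, zero at the start; "torque": the same for the moment, N m; "finger_gap": finger opening in m; "gripper_force": force on a finger pad.
Only numpy, scipy, OpenCV 4.12 (cv2) and the standard library are available. Lean on these libraries where they do the work, as an engineer would, in place of code of your own. Each camera call takes 0.05 s, during which the arm holds its last target. There are 200 camera calls.

## Task

One of the three circuit breakers under the cover of the breaker box has tripped. Lift the cover off its two pins by the handle and lay it flat on the bench, push the toggle of the tripped breaker fully over to the side where the other two stand, then put the cover back the way it was, flat on the rim with both pins through their holes. Do not drop the cover, do not switch off the other two breakers, and leave the other things on the bench where they are.

Things in the scene. Friction and masses are not known exactly. Their poses are not given: they have to be found in the camera images.
- breaker_box: Grey open-topped cast housing, fixed to the bench, 180 (its x) x 120 (y) x 66 mm high, walls and floor 4 mm, with bolted lugs 5 mm high reaching 21 mm past the short walls and three black cable glands 21 mm out of its +y long wall. Three black breakers stand inside in a row along x; two steel pins rise from the rim. Origin: centre of its underside, on the bench; z up.
- box_rim (a point): Centre of the top of the housing's rim, 66 mm above the housing's origin; axes as the housing's. The seated cover's underside lies at this height.
- pin_a (a point): Tip of locating pin a, 8 mm diameter, tip 17 mm above the rim (the top 7 mm tapers to 3 mm diameter); at x = -76, y = -40 mm in the housing's frame.
- pin_b (a point): Tip of locating pin b, the same shape and height; at x = +76, y = +18 mm in the housing's frame. So the cover fits only one way round.
- cover: Loose grey cover plate, 186 (x) x 126 (y) x 5 mm, flat underneath, about 0.35 kg, with a black bow handle on top. Origin: centre of its underside; z up. It starts seated on the housing, its axes parallel to the housing's and its origin at box_rim, with the pins through its holes and showing 12 mm above it. The bench is clear for 200 mm beyond the housing's right (-y) side.
- cover_handle (a point): Centre of the handle's grip bar, 33 mm above the cover's underside, over its middle. The bar is 12 mm wide (cover's y), 10 mm high and 78 mm long (cover's x), on two legs at x = +-34 mm, with 23 mm of air between plate and bar.
- hole_a (a point): Centre of the cover's 11 mm hole for pin a, at the underside: x = -76, y = -40 mm in the cover's frame.
- hole_b (a point): Centre of the cover's 11 mm hole for pin b, at the underside: x = +76, y = +18 mm in the cover's frame.
- lever_1 (a joint): Toggle of breaker 1, swinging along the housing's y about a pivot 28 mm above the bench, midway across the housing: 0 = OFF / tripped, leaning 0.45 rad to -y; 0.45 = upright; 0.9 = ON, leaning 0.45 rad to +y (the glands' side); a stop at each end. Friction (about 2 N at the tip) holds it where it is left. One toggle starts near 0, the others near 0.9.
- lever_1_tip (a point): End of toggle 1: a grey plastic bar 12 to 14 mm wide (housing's x), 7 to 9 mm thick, its end 32 mm from the pivot (57 mm above the bench when fully over), free above the breaker's top at 34 mm above the bench. The toggles stand 44 mm apart, at x = -44, 0 and +44 mm in the housing's frame; which breaker is in which place varies.
- lever_2 (a joint): Toggle of breaker 2, swinging along the housing's y about a pivot 28 mm above the bench, midway across the housing: 0 = OFF / tripped, leaning 0.45 rad to -y; 0.45 = upright; 0.9 = ON, leaning 0.45 rad to +y (the glands' side); a stop at each end. Friction (about 2 N at the tip) holds it where it is left. One toggle starts near 0, the others near 0.9.
- lever_2_tip (a point): End of toggle 2: a grey plastic bar 12 to 14 mm wide (housing's x), 7 to 9 mm thick, its end 32 mm from the pivot (57 mm above the bench when fully over), free above the breaker's top at 34 mm above the bench. The toggles stand 44 mm apart, at x = -44, 0 and +44 mm in the housing's frame; which breaker is in which place varies.
- lever_3 (a joint): Toggle of breaker 3, swinging along the housing's y about a pivot 28 mm above the bench, midway across the housing: 0 = OFF / tripped, leaning 0.45 rad to -y; 0.45 = upright; 0.9 = ON, leaning 0.45 rad to +y (the glands' side); a stop at each end. Friction (about 2 N at the tip) holds it where it is left. One toggle starts near 0, the others near 0.9.
- lever_3_tip (a point): End of toggle 3: a grey plastic bar 12 to 14 mm wide (housing's x), 7 to 9 mm thick, its end 32 mm from the pivot (57 mm above the bench when fully over), free above the breaker's top at 34 mm above the bench. The toggles stand 44 mm apart, at x = -44, 0 and +44 mm in the housing's frame; which breaker is in which place varies.
- screw_dish: Bystander: round pressed steel dish, 114 mm across, 28 mm high, with screws in it. Origin under its centre.
- pliers: Bystander: pliers with red grips, lying flat, 185 mm long, 16 mm high. Origin under their middle.
- tape_roll: Bystander: roll of black tape, 56 mm across, 19 mm high. Origin under its centre.
Things that resemble listed ones, but are neither listed nor needed, are in the scene too. Leave any yellow look-alike of the cover alone.

How it is judged:
On the way, in this order (a step that is already met when the one before it is completed fails the run):
1. the cover lies flat on the bench, let go (height (world z) of cover below 0.004 m and angle between cover's own z axis and vertical below 0.04 rad and contact force between the fingers and cover below 0.1 N), for 0.2 s.
2. all three toggles are ON (joints over 0.78) while the cover lies on the bench (height (world z) of cover below 0.004 m and angle between cover's own z axis and vertical below 0.04 rad and value of joint each of lever_1, lever_2, lever_3 above 0.78 rad), for 0.2 s.
At the end, for the whole second after the job is handed in: The cover is at rest on the housing's rim, the same way round as at the start: its underside within 2 mm of the rim, level within 0.02 rad, both holes within 5 mm of their pins; all three toggles are ON (joints over 0.78); the cover is let go (horizontal distance between cover and box_rim below 0.005 m and z of cover in the frame of box_rim between -0.003 and 0.002 m and angle between cover's own z axis and vertical below 0.02 rad and horizontal distance between hole_a and pin_a below 0.005 m and horizontal distance between hole_b and pin_b below 0.005 m and value of joint each of lever_1, lever_2, lever_3 above 0.78 rad and linear speed of cover below 0.02 m/s and angular speed of cover below 0.1 rad/s and contact force between the fingers and cover below 0.1 N); the robot touches nothing.
It fails at once if the dish is shoved more than 30 mm (distance of screw_dish from where it was at the start of the episode above 0.03 m).
It fails at once if the pair of pliers is shoved more than 30 mm (distance of pliers from where it was at the start of the episode above 0.03 m).
It fails at once if the tape roll is shoved more than 30 mm (distance of tape_roll from where it was at the start of the episode above 0.03 m).
It fails at once if a breaker that was ON is switched off (its joint under 0.6) (value of joint any of lever_1, lever_3 below 0.6 rad).
It fails at once if the cover is dropped (falls faster than 0.6 m/s while not held) (linear speed of cover above 0.6 m/s and contact force between the fingers and cover below 0.1 N).
It also fails if it takes over 61 s, if anything falls off the work surface, if the arm or the gripper's body presses on something with over 40 N, if the wrist force passes 120 N, or if a joint passes its speed limit or range.

## Working session

There is one attempt and no reset: what is moved stays moved. The work goes in short steps, Python scripts to look and compute and a tool call to move; the robot and the scene stay as the last step left them, time stands still between calls to the robot, and variables do not carry over. Pictures are saved under pics/ and viewed, at most 10 in all, crops included, and the job is handed in when it is done.

Besides the shell and the picture viewer there is one more tool, called after "Request:" by a JSON object that holds its "name" and its "arguments". jog_arm: Moves the arm, as the interface text tells. Its arguments: {"type":"object","properties":{"targets":{"type":"array","items":{"type":"array"}},"newtons":{"type":"number"}},"required":["targets"]}

```bash
mkdir -p pics
cat > h.py <<'E'
import numpy as np, cv2
from workcell import manip
def cam(n):
    c=manip.camera_info(n); return np.array(c["camera_matrix"]),np.array(c["R"]),np.array(c["t"])
def ray(n,uv,z):
    K,R,t=cam(n); d=R.T@np.linalg.solve(K,[uv[0],uv[1],1.]); o=-R.T@t
    return o+d*(z-o[2])/d[2]
def proj(n,X):
    K,R,t=cam(n); p=(np.atleast_2d(X)@R.T+t)@K.T; return p[:,:2]/p[:,2:]
def save(n,f,crop=None,s=1):
    im=manip.grab_frame(n)[:,:,::-1]
    if crop: im=im[crop[1]:crop[3],crop[0]:crop[2]]
    cv2.imwrite('pics/'+f,cv2.resize(im,None,fx=s,fy=s,interpolation=cv2.INTER_CUBIC))
E
python3 - <<'E'
from h import *
a=manip.grab_frame("top");b=manip.grab_frame("side")
cv2.imwrite('pics/a.png',np.hstack([cv2.resize(x,(400,300)) for x in(a,b)])[:,:,::-1])
cv2.imwrite('pics/top.png',cv2.resize(a,(800,600))[:,:,::-1])
for n in("top","side"):
    K,R,t=cam(n);print(n,K[0,0],-R.T@t)
    for l in("cover","cover_handle","breaker_box","screw_dish","pliers","tape_roll"):
        for d in manip.cut_out(n,l): 
            p=d["pixels"];print(l,d["confidence"],d["centre"],p.sum(),cv2.minAreaRect(np.argwhere(p)[:,::-1].astype(np.float32)))
print(manip.read_state())
E
```

```text
top 377.30236914 [0.3927236  0.03271153 1.63416609]
cover 0.98 [265.5, 187.3] 1278 ((263.6095886230469, 187.54110717773438), (29.84549331665039, 44.35859680175781), 20.556047439575195)
cover 0.93 [141.5, 220.3] 1258 ((140.49998474121094, 220.0), (41.99999237060547, 28.999996185302734), 90.0)
cover_handle 0.76 [140.3, 221.3] 1275 ((141.0, 220.0), (42.0, 30.0), 90.0)
cover_handle 0.75 [265.6, 185.4] 1354 ((263.43060302734375, 187.41500854492188), (30.74820327758789, 45.57658767700195), 19.79887580871582)
breaker_box 0.61 [246.6, 208.9] 28 ((260.37677001953125, 188.14459228515625), (27.343814849853516, 49.1899299621582), 18.060474395751953)
screw_dish 0.92 [183.1, 190.8] 556 ((180.5, 190.5), (25.491172790527344, 26.385601043701172), 26.56505012512207)
screw_dish 0.63 [244.4, 189.6] 80 ((259.66265869140625, 187.67996215820312), (29.94805145263672, 51.66038513183594), 16.927513122558594)
pliers 0.68 [362.3, 207.5] 228 ((368.68902587890625, 206.70123291015625), (40.19708251953125, 13.141352653503418), 83.6598129272461)
pliers 0.54 [245.0, 189.3] 88 ((250.78488159179688, 195.6291961669922),
[... 687 characters left out ...]
, 'joint_pos': array([-1.47048757e+00,  5.27461513e-01,  1.43269872e+00, -3.45493408e-05,
        1.18138819e+00, -1.78512475e-01]), 'joint_velocities': array([ 0.00065278, -0.00010933,  0.00071681,  0.00096205,  0.00083503,
       -0.00084337]), 'effort': array([-1.18757762e-04, -4.39865255e+01, -1.76948315e+01,  6.34238357e-02,
        5.04737254e-02, -1.51708576e-05]), 'position': array([ 0.17202356, -0.60084119,  0.22257248]), 'eef_rot': array([ 2.14749830e-05,  9.90297157e-01,  1.38965966e-01, -1.68338939e-05]), 'wrist_force': array([ 1.24125437, -0.08711215, -0.59333873]), 'torque': array([-0.02363032, -0.01355289,  0.01524342]), 'gripper_force': 0.0, 'finger_gap': 0.08675726395883601}
```

View pics/top.png

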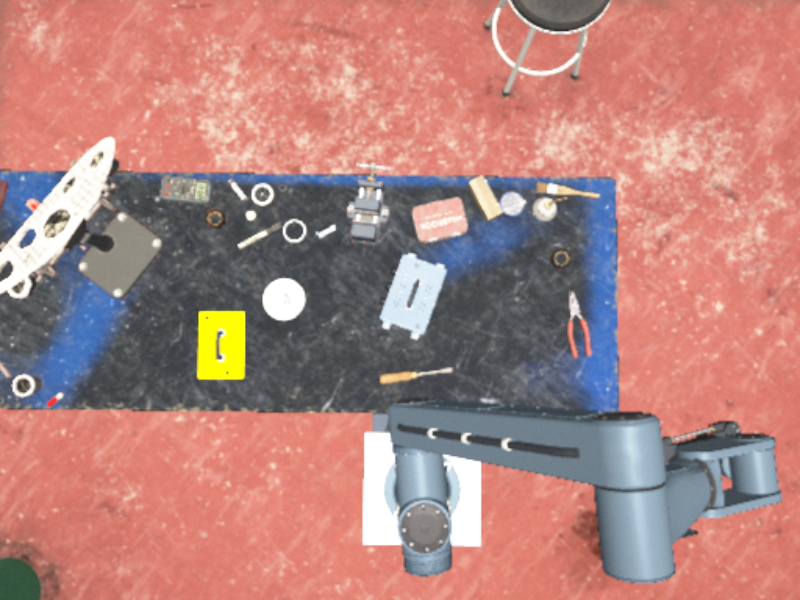

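View pics/a.png

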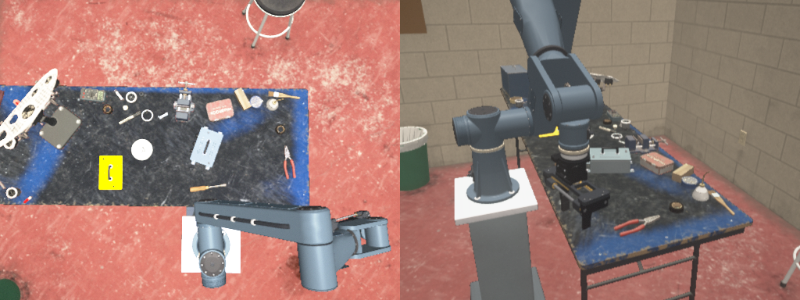

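The two cover candidates in the top view are the yellow one at (141,220) and the grey one at (265,187). The grey one sits on a housing with lugs and matches the description; the yellow one is the look-alike. I'll confirm with a crop and fit the pose.

Run:
```python
from h import *
from scipy.optimize import least_squares
a=manip.grab_frame("top");b=manip.grab_frame("side")
c=[cv2.resize(x,(400,400),interpolation=cv2.INTER_CUBIC) for x in(a[148:228,224:304],b[165:235,225:310])]
cv2.imwrite('pics/b.png',np.hstack(c)[:,:,::-1])
m=manip.cut_out("top","cover")
m=[d for d in m if abs(d["centre"][0]-265)<15][0]["pixels"].astype(np.uint8)
s=[d for d in manip.cut_out("side","cover")][0]["pixels"].astype(np.uint8)
def area(X,box):  # soft silhouette via supersampled plate polygon
    pass
def plate(p,z=.071):
    c,sn=np.cos(p[2]),np.sin(p[2]);q=np.array([[-93,-63],[93,-63],[93,63],[-93,63]])/1e3
    return np.c_[q@np.array([[c,sn],[-sn,c]])+p[:2],np.full(4,z)]
def sil(p,n,z):
    k=8;o=np.array([220,140]);im=np.zeros((100*k,100*k),np.uint8)
    pts=((proj(n,plate(p,z))+.5-o)*k).astype(np.int32)
    cv2.fillPoly(im,[pts],255);return cv2.resize(im,(100,100),interpolation=cv2.INTER_AREA)/255.
from scipy.optimize import minimize
mm=cv2.GaussianBlur(m[140:240,220:320].astype(float),(0,0),1)
f=lambda p:((cv2.GaussianBlur(sil(p*[1,1,5],"top",.071),(0,0),1)-mm)**2).sum()
c0=ray("top",(264,188),.071);best=None
for yaw in(-.2,-.3,-.4):
    r=minimize(f,[c0[0],c0[1],yaw/5],method="Nelder-Mead",options=dict(initial_simplex=np.array([[c0[0],c0[1],yaw/5]])+np.vstack([np.zeros(3),np.eye(3)*.02]),xatol=1e-5))
    print(r.x*[1,1,5],r.fun)
    if best is None or r.fun<best.fun:best=r
p=best.x*[1,1,5]
print(mm.sum(), "side mask centre",np.argwhere(s).mean(0)[::-1],"pred",proj("side",plate(p)).mean(0),proj("side",plate(p)))
for d in manip.cut_out("top","screw_dish")[:1]: print("dish",ray("top",d["centre"],.02))
```

```text
[ 0.528545    0.03378634 -0.33475147] 1.9118276317013292
[ 0.52854068  0.03382578 -0.33393007] 1.9118276317013292
[ 0.52861076  0.03392335 -0.33259745] 1.8693082620785155
1352.0000000000002 side mask centre [269.57553059 196.9463171 ] pred [268.41774441 195.1213831 ] [[242.63152928 202.59349249]
 [296.00305599 202.49806055]
 [292.38421583 187.6881859 ]
 [242.65217655 187.70579345]]
dish [0.50483533 0.38749481 0.02      ]
```

View pics/b.png

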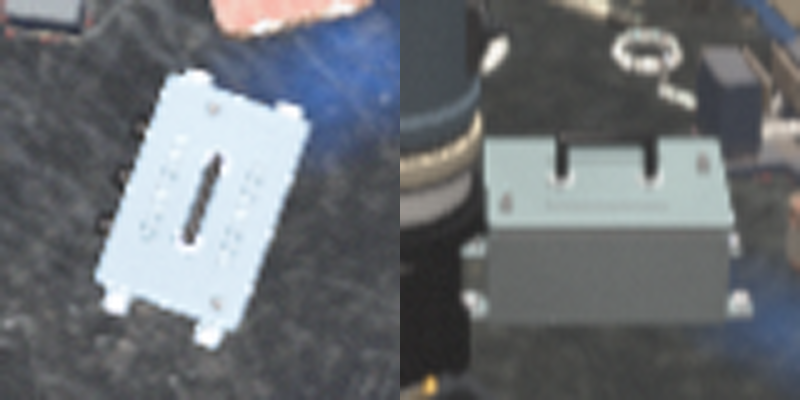

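The crop confirms the grey plate. It has glands on its left, pin a at about (267,208) and pin b at about (266.5,169), so its yaw is about -0.333 and its centre about (0.5285, 0.034). The measured plate area matches 186x126 mm. Next I move above the handle.

Request:
{"name": "jog_arm", "arguments": {"targets": [[[0.557,0.992,0],[0,0,-0.219],87],[[0.557,0.992,0],[0,0,-0.219],87],[[0.557,0.992,0],[0,0,-0.219],87],[[0.557,0.992,0],[0,0,-0.219],87],[[0.557,0.992,0],[0,0,-0.219],87],[[0.557,0.992,0],[0,0,-0.219],87],[[0.557,0.992,0],[0,0,-0.219],87],[[0.557,0.992,0],[0,0,-0.219],87],[[0.557,0.992,0],[0,0,-0.219],87],[[0.557,0.992,0],[0,0,-0.219],87],[[0.557,0.992,0],[0,0,-0.219],87],[[0.557,0.992,0],[0,0,-0.219],87],[[0.557,0.992,0],[0,0,-0.219],87],[[0.557,0.992,0],[0,0,-0.219],87],[[0.557,0.992,0],[0,0,-0.219],87],[[0.557,0.992,0],[0,0,-0.219],87]]}}

```text
time_s: 2.55
position: [0.3507, -0.2827, 0.2228]
eef_rot: [0.0, 1.0, -0.014, 0.0]
wrist_force: [-0.1, 0.6, 0.5]
finger_gap: 0.0868
gripper_force: 0.0
```

Request:
{"name": "jog_arm", "arguments": {"targets": [[[0.557,0.992,0],[0,0,-0.219],87],[[0.557,0.992,0],[0,0,-0.219],87],[[0.557,0.992,0],[0,0,-0.219],87],[[0.557,0.992,0],[0,0,-0.219],87],[[0.557,0.992,0],[0,0,-0.219],87],[[0.557,0.992,0],[0,0,-0.219],87],[[0.557,0.992,0],[0,0,-0.219],87],[[0.557,0.992,0],[0,0,-0.219],87],[[0.557,0.992,0],[0,0,-0.219],87],[[0.557,0.992,0],[0,0,-0.219],87],[[0.557,0.992,0],[0,0,-0.219],87],[[0.557,0.992,0],[0,0,-0.219],87],[[0.557,0.992,0],[0,0,-0.219],87],[[0.557,0.992,0],[0,0,-0.219],87],[[0.557,0.992,0],[0,0,-0.219],87],[[0.557,0.992,0],[0,0,-0.219],87],[[0,0,0],[0,0,0],87],[[0,0,0],[0,0,0],87]]}}

```text
time_s: 4.35
position: [0.5283, 0.0342, 0.2225]
eef_rot: [0.0, 0.986, -0.165, -0.0]
wrist_force: [-0.4, -1.3, -1.5]
finger_gap: 0.0867
gripper_force: 0.0
```

Run:
```python
from h import *
print(proj("top",[[.5285,.034,.104]]),proj("side",[[.5285,.034,.104]]))
save("side","c.png",(200,110,330,240),5)
s=manip.read_state();print(s["position"],s["eef_rot"],s["joint_pos"],s["wrist_force"],s["time_s"])
```

```text
[[263.88531684 186.91006461]] [[268.62481824 186.50006017]]
[0.5280496  0.03375595 0.22246353] [ 2.42024906e-04  9.86238060e-01 -1.65330999e-01 -3.00713849e-04] [-1.47231379e-01  3.99326953e-01  1.67177825e+00 -5.38459011e-04
  1.07109796e+00  1.75601036e+00] [ 0.53079874 -0.44851575 -0.57631377] 4.4
```

View pics/c.png

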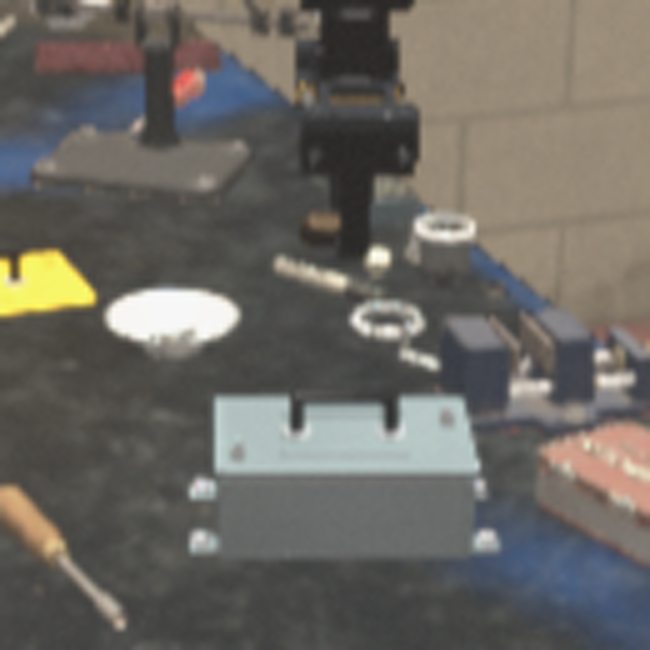

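The side crop shows the plate's front corners about 1.6 px below where the estimate puts them, and the fingertips at about (270,161). I'll use the known fingertip position to check for a calibration offset.

Run:
```python
from h import *
P=np.array([.5281,.0338,.2225]);yd=np.array([np.sin(.333),np.cos(.333),0])
for n in("top","side"):
    print(n,proj(n,[P,P-yd*.044,P-yd*.058,P+yd*.044]).round(1).tolist())
    c=np.array([.5285,.034,.071]);print([(proj(n,[c+d])-proj(n,[c])).round(2).tolist() for d in np.eye(3)*.01])
    xd=np.array([yd[1],-yd[0],0]);h=np.array([.5285,.034,.104])
    print("bar",proj(n,[h+xd*.034,h-xd*.034]).round(1).tolist())
im=manip.grab_frame("top")
g=cv2.resize(im[148:228,224:304],None,fx=8,fy=8,interpolation=cv2.INTER_CUBIC);s=manip.grab_frame("side")
s=cv2.resize(s[150:215,235:305],None,fx=9,fy=9,interpolation=cv2.INTER_CUBIC)
cv2.imwrite('pics/d.png',s[:,:,::-1])
```

```text
top [[263.9, 184.2], [275.0, 188.2], [278.5, 189.4], [252.9, 180.3]]
[[[0.03, -2.4]], [[-2.4, -0.03]], [[0.0, -0.21]]]
bar [[266.7, 179.1], [261.1, 194.8]]
side [[269.3, 155.3], [270.0, 159.8], [270.2, 161.3], [268.7, 151.1]]
[[[2.56, -0.39]], [[-1.03, -1.11]], [[0.06, -2.52]]]
bar [[278.1, 186.5], [259.1, 186.5]]
```

View pics/d.png

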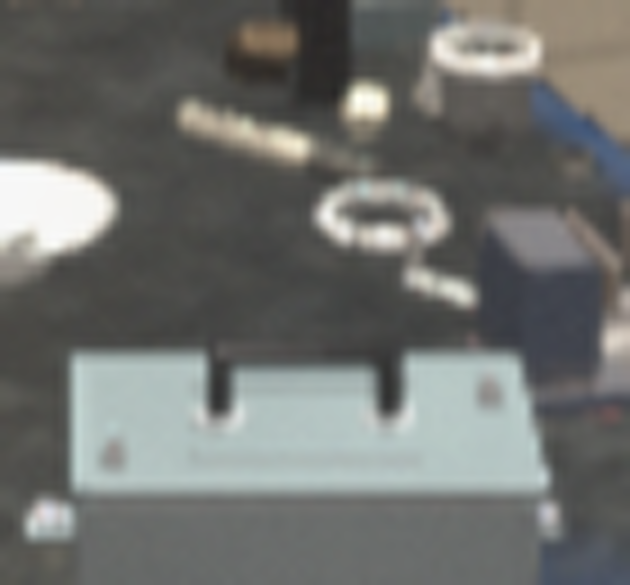

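The fingertip lands where predicted and the plate agrees within about 1 px, so the centre is about (0.527, 0.031). Now I descend and grip.

Request:
{"name": "jog_arm", "arguments": {"targets": [[[-0.05,-0.14,-0.9],[0,0,0],87],[[0,0,-0.9],[0,0,0],60],[[0,0,-0.9],[0,0,0],60],[[0,0,-0.9],[0,0,0],60],[[0,0,-0.9],[0,0,0],60],[[0,0,-0.9],[0,0,0],60],[[0,0,-0.9],[0,0,0],60],[[0,0,-0.8],[0,0,0],60],[[0,0,0],[0,0,0],60],[[0,0,0],[0,0,0],30]]}}

```text
time_s: 5.5
position: [0.5274, 0.0306, 0.0807]
eef_rot: [0.0, 0.986, -0.166, -0.0]
wrist_force: [0.4, -0.5, 0.9]
finger_gap: 0.0567
gripper_force: 0.0
```

Request:
{"name": "jog_arm", "arguments": {"targets": [[[0,0,0],[0,0,0],18],[[0,0,0],[0,0,0],18],[[0,0,0],[0,0,0],10],[[0,0,0],[0,0,0],0],[[0,0,0],[0,0,0],0],[[0,0,0],[0,0,0],0],[[0,0,0],[0,0,0],0]], "newtons": 10}}

```text
time_s: 6.2
position: [0.5275, 0.0311, 0.0807]
eef_rot: [0.0, 0.986, -0.166, -0.0]
wrist_force: [-0.7, -1.1, 1.8]
finger_gap: 0.0119
gripper_force: 10.0
```

Request:
{"name": "jog_arm", "arguments": {"targets": [[[0,0,0],[0,0,0],0],[[0,0,0],[0,0,0],0],[[0,0,0],[0,0,0],0],[[0,0,0.2],[0,0,0],0],[[0,0,0.3],[0,0,0],0],[[0,0,0.4],[0,0,0],0],[[0,0,0.5],[0,0,0],0],[[0,0,0.6],[0,0,0],0],[[0,0,0],[0,0,0],0]], "newtons": 40}}

```text
time_s: 7.1
position: [0.529, 0.0311, 0.1227]
eef_rot: [-0.0, 0.986, -0.166, 0.002]
wrist_force: [-0.6, 0.2, -2.3]
finger_gap: 0.0115
gripper_force: 40.0
```

Run:
```python
from h import *
s=manip.read_state();print(s["position"],s["eef_rot"],s["wrist_force"],s["torque"],s["finger_gap"])
save("side","e.png",(220,140,320,230),6)
```

```text
[0.52903723 0.03112783 0.12269578] [-6.94368159e-05  9.86198710e-01 -1.65550036e-01  2.29903179e-03] [-0.63000277  0.22023193 -2.29283151] [ 0.05559089 -0.01624713  0.06068177] 0.01148695675455187
```

View pics/e.png

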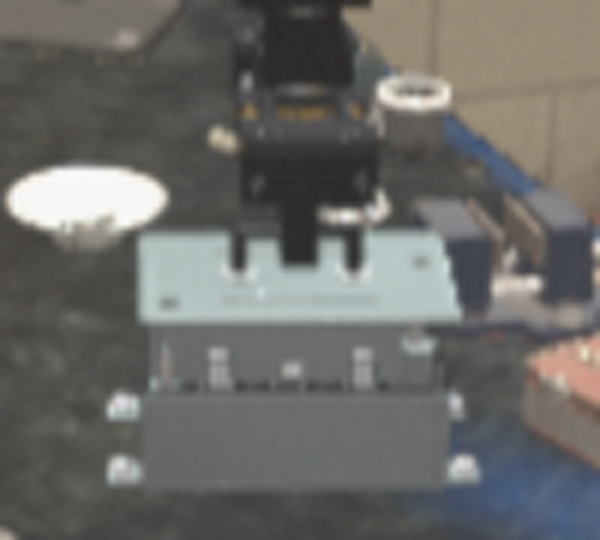

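The cover is level and clear of the pins. The toggles show at about (256,200), (268,201) and (280,200); the middle one looks lower, so it is probably the tripped one. Now I carry the cover to the -y side.

Request:
{"name": "jog_arm", "arguments": {"targets": [[[-0.2,-0.5,0],[0,0,0],0],[[-0.3,-0.9,0],[0,0,0],0],[[-0.33,-0.9,0],[0,0,0],0],[[-0.33,-0.9,0],[0,0,0],0],[[-0.33,-0.9,0],[0,0,0],0],[[-0.33,-0.9,0],[0,0,0],0],[[-0.33,-0.9,0],[0,0,0],0],[[-0.33,-0.9,0],[0,0,0],0],[[-0.3,-0.8,0],[0,0,0],0],[[-0.12,-0.3,-0.3],[0,0,0],0],[[0,0,-0.8],[0,0,0],0],[[0,0,-0.9],[0,0,0],0],[[0,0,-0.9],[0,0,0],0],[[0,0,-0.9],[0,0,0],0],[[0,0,-0.6],[0,0,0],0],[[0,0,-0.3],[0,0,0],0],[[0,0,0],[0,0,0],0],[[0,0,0],[0,0,0],0]]}}

```text
time_s: 8.95
position: [0.4698, -0.1269, 0.0268]
eef_rot: [0.0, 0.986, -0.166, 0.0]
wrist_force: [-0.5, -0.7, -3.5]
finger_gap: 0.0114
gripper_force: 40.0
```

Request:
{"name": "jog_arm", "arguments": {"targets": [[[0,0,-0.25],[0,0,0],0],[[0,0,-0.2],[0,0,0],0],[[0,0,-0.1],[0,0,0],0],[[0,0,-0.04],[0,0,0],0],[[0,0,-0.02],[0,0,0],0],[[0,0,0],[0,0,0],0],[[0,0,0],[0,0,0],0]]}}

```text
time_s: 9.65
position: [0.4694, -0.1267, 0.0147]
eef_rot: [0.0, 0.986, -0.166, 0.0]
wrist_force: [-1.4, 0.7, 1.7]
finger_gap: 0.0117
gripper_force: 40.0
```

Request:
{"name": "jog_arm", "arguments": {"targets": [[[0,0,-0.02],[0,0,0],0],[[0,0,0],[0,0,0],0],[[0,0,0],[0,0,0],30],[[0,0,0],[0,0,0],40],[[0,0,0],[0,0,0],40],[[0,0,0],[0,0,0],40],[[0,0,0],[0,0,0],40]]}}

```text
time_s: 10.35
position: [0.4696, -0.1268, 0.0138]
eef_rot: [-0.0, 0.986, -0.166, 0.0]
wrist_force: [-1.1, 0.1, 0.4]
finger_gap: 0.0378
gripper_force: 0.0
```

Request:
{"name": "jog_arm", "arguments": {"targets": [[[0,0,0.3],[0,0,0],40],[[0,0,0.9],[0,0,0],40],[[0,0,0.9],[0,0,0],40],[[0,0,0.9],[0,0,0],20],[[0,0,0.9],[0,0,1],0],[[0,0,0.9],[0,0,1],0],[[0,0,0.6],[0,0,1],0],[[0,0,0],[0,0,1],0],[[0,0,0],[0,0,1],0],[[0,0,0],[0,0,1],0],[[0,0,0],[0,0,1],0],[[0,0,0],[0,0,1],0],[[0,0,0],[0,0,1],0],[[0,0,0],[0,0,1],0],[[0,0,0],[0,0,1],0],[[0,0,0],[0,0,1],0],[[0,0,0],[0,0,1],0],[[0,0,0],[0,0,1],0],[[0,0,0],[0,0,1],0],[[0,0,0],[0,0,1],0]]}}

```text
time_s: 12.35
position: [0.4694, -0.1267, 0.1223]
eef_rot: [0.0, 0.861, 0.509, 0.0]
wrist_force: [-0.1, 0.5, -1.3]
finger_gap: 0.0004
gripper_force: 0.0
```

Run:
```python
from h import *
s=manip.read_state();print(s["position"],s["eef_rot"],s["wrist_force"],s["joint_pos"],s["time_s"])
a=manip.grab_frame("top");b=manip.grab_frame("side")
cv2.imwrite('pics/f.png',np.hstack([cv2.resize(x,(400,450),interpolation=cv2.INTER_CUBIC) for x in(a[143:233,224:304],b[165:245,225:296])])[:,:,::-1])
for n in("top","side"):
  for l in("lever_1_tip","lever_2_tip","lever_3_tip"):
    for d in manip.cut_out(n,l):print(n,l,d["confidence"],d["centre"],d["pixels"].sum())
c=np.array([.5275,.0311,0]);y=-.332
R=np.array([[np.cos(y),-np.sin(y),0],[np.sin(y),np.cos(y),0],[0,0,1]])
for x in(-.044,0,.044):
  for sy in(-1,1): X=c+R@[x,sy*.0139,.057];print(x,sy,X.round(4),proj("top",[X]).round(1),proj("side",[X]).round(1))
```

```text
[ 0.46935443 -0.12665186  0.12228703] [4.55894614e-05 8.60988913e-01 5.08623722e-01 1.32262449e-05] [-0.12070481  0.48222732 -1.30347842] [-4.93909614e-01  5.03889088e-01  1.87156876e+00 -3.53283613e-05
  7.66043083e-01  9.74107306e-03] 12.35
-0.044 -1 [0.4814 0.0323 0.057 ] [[264.1 199.1]] [[256.3 200.4]]
-0.044 1 [0.4904 0.0586 0.057 ] [[257.9 196.9]] [[256.1 197.1]]
0 -1 [0.523 0.018 0.057] [[267.7 189.3]] [[268.6 200.4]]
0 1 [0.532  0.0442 0.057 ] [[261.5 187. ]] [[268.2 197.1]]
0.044 -1 [0.5646 0.0036 0.057 ] [[271.2 179.4]] [[280.8 200.4]]
0.044 1 [0.5736 0.0299 0.057 ] [[265.  177.2]] [[280.2 197.1]]
```

View pics/f.png

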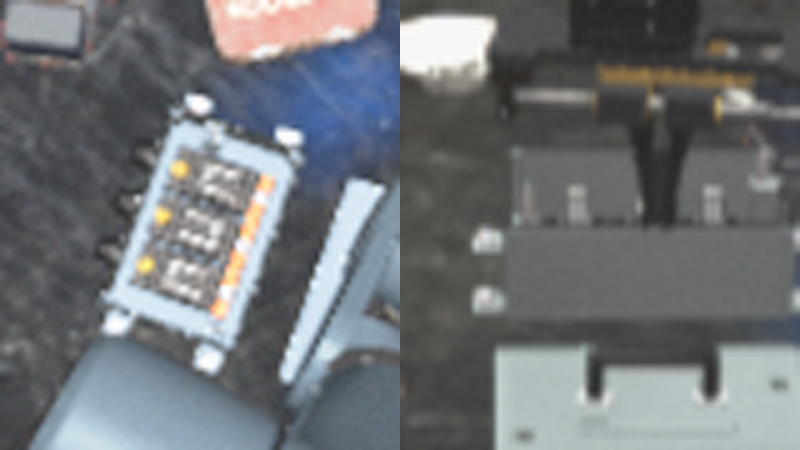

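The picture shows the cover on the bench and the box open. The outer toggles stand tall in the side view at about (256,199) and (280,199), and the middle one is hidden behind the fingers. The previous view had it about 2-3 px lower than the others, so it is the tripped one. I'll go in on its -y side.

Request:
{"name": "jog_arm", "arguments": {"targets": [[[0.338,0.904,0],[0,0,0],0],[[0.338,0.904,0],[0,0,0],0],[[0.338,0.904,0],[0,0,0],0],[[0.338,0.904,0],[0,0,0],0],[[0.338,0.904,0],[0,0,0],0],[[0.338,0.904,0],[0,0,0],0],[[0.338,0.904,0],[0,0,0],0],[[0,0,0],[0,0,0],0],[[0,0,-0.7],[0,0,0],0],[[0,0,-0.9],[0,0,0],0],[[0,0,-0.9],[0,0,0],0],[[0,0,-0.8],[0,0,0],0],[[0,0,-0.5],[0,0,0],0],[[0,0,0],[0,0,0],0]]}}

```text
time_s: 14.15
position: [0.5158, -0.0005, 0.0448]
eef_rot: [-0.001, 0.862, 0.507, -0.001]
wrist_force: [0.4, 0.2, -0.5]
finger_gap: 0.0005
gripper_force: 0.0
```

Request:
{"name": "jog_arm", "arguments": {"targets": [[[0.065,0.19,0],[0,0,0],0],[[0.065,0.19,0],[0,0,0],0],[[0.065,0.19,0],[0,0,0],0],[[0.065,0.19,0],[0,0,0],0],[[0.065,0.19,0],[0,0,0],0],[[0.065,0.19,0],[0,0,0],0],[[0,0,0],[0,0,0],0]]}}

```text
time_s: 14.85
position: [0.5252, 0.0231, 0.046]
eef_rot: [0.0, 0.862, 0.507, 0.0]
wrist_force: [1.1, -0.9, 0.5]
finger_gap: 0.0002
gripper_force: 0.5
```

Request:
{"name": "jog_arm", "arguments": {"targets": [[[0.032,0.095,0],[0,0,0],0],[[0.032,0.095,0],[0,0,0],0],[[0,0,0],[0,0,0],0]]}}

```text
time_s: 15.15
position: [0.5258, 0.0246, 0.0459]
eef_rot: [0.001, 0.861, 0.508, -0.001]
wrist_force: [-1.2, -9.4, 0.7]
finger_gap: 0.0005
gripper_force: 4.5
```

Request:
{"name": "jog_arm", "arguments": {"targets": [[[0.03,0.08,0],[0,0,0],0],[[0,0,0],[0,0,0],0],[[0,0,0],[0,0,0],0],[[-0.13,-0.38,0],[0,0,0],0],[[-0.13,-0.38,0],[0,0,0],0],[[0,0,0.9],[0,0,0],0],[[0,0,0.9],[0,0,0],0],[[0,0,0.9],[0,0,0],0],[[0,0,0.9],[0,0,0],0],[[-0.2,-0.5,0.2],[0,0,-1],0],[[-0.3,-0.9,0],[0,0,-1],0],[[-0.3,-0.9,0],[0,0,-1],20],[[-0.3,-0.9,0],[0,0,-1],40],[[-0.3,-0.9,0],[0,0,-1],40],[[-0.3,-0.9,0],[0,0,-1],40],[[-0.3,-0.9,0],[0,0,-1],40],[[0,0,0],[0,0,-1],40],[[0,0,0],[0,0,-1],40],[[0,0,0],[0,0,0],40]]}}

```text
time_s: 17.05
position: [0.4809, -0.105, 0.1218]
eef_rot: [-0.0, 0.99, 0.138, -0.0]
wrist_force: [0.6, 0.0, 0.2]
finger_gap: 0.0396
gripper_force: 0.0
```

Run:
```python
from h import *
s=manip.read_state();print(s["position"],s["eef_rot"],s["time_s"])
a=manip.grab_frame("top");b=manip.grab_frame("side")
cv2.imwrite('pics/g.png',np.hstack([cv2.resize(x,(400,400),interpolation=cv2.INTER_CUBIC) for x in(a[163:213,239:289],b[180:230,243:293])])[:,:,::-1])
```

```text
[ 0.48093473 -0.10504954  0.12178965] [-4.85587043e-04  9.90398741e-01  1.38239232e-01 -1.12710665e-04] 17.05
```

View pics/g.png

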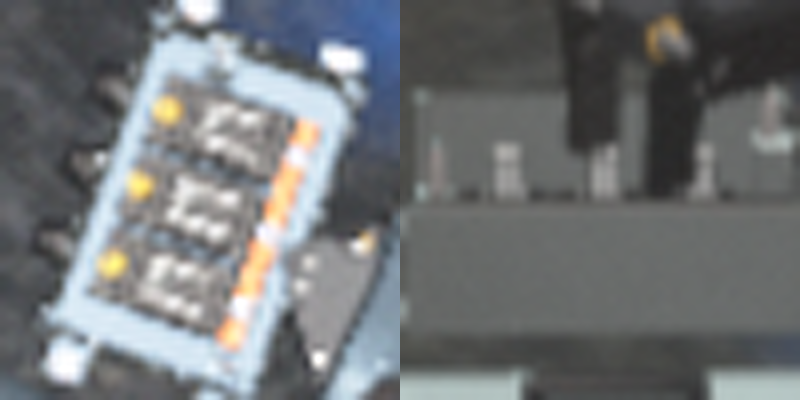

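The side view shows all three toggles at the same height, with tips at about row 198, so the middle one is ON. Now I regrasp the cover.

Request:
{"name": "jog_arm", "arguments": {"targets": [[[-0.081,-0.156,0],[0,0,-1],50],[[-0.081,-0.156,0],[0,0,-1],50],[[-0.081,-0.156,0],[0,0,-1],50],[[-0.081,-0.156,0],[0,0,-1],50],[[-0.081,-0.156,0],[0,0,-1],50],[[-0.081,-0.156,0],[0,0,-1],50],[[-0.081,-0.156,0],[0,0,-1],50],[[0,0,0],[0,0,0],50],[[0,0,-0.9],[0,0,0],50],[[0,0,-0.9],[0,0,0],50],[[0,0,-0.9],[0,0,0],50],[[0,0,-0.9],[0,0,0],50],[[0,0,-0.9],[0,0,0],50],[[0,0,-0.6],[0,0,0],50],[[0,0,-0.25],[0,0,0],50],[[0,0,0],[0,0,0],50],[[0,0,0],[0,0,0],50]]}}

```text
time_s: 18.85
position: [0.4703, -0.1271, 0.0153]
eef_rot: [0.0, 0.986, -0.165, 0.0]
wrist_force: [-0.4, 0.1, -0.8]
finger_gap: 0.0497
gripper_force: 0.0
```

Request:
{"name": "jog_arm", "arguments": {"targets": [[[-0.03,0.01,-0.03],[0,0,0],18],[[0,0,0],[0,0,0],18],[[0,0,0],[0,0,0],0],[[0,0,0],[0,0,0],0],[[0,0,0],[0,0,0],0],[[0,0,0],[0,0,0],0]], "newtons": 10}}

```text
time_s: 19.45
position: [0.4694, -0.1269, 0.0144]
eef_rot: [0.0, 0.986, -0.166, 0.0]
wrist_force: [-0.6, -0.1, 1.4]
finger_gap: 0.0121
gripper_force: 10.0
```

Request:
{"name": "jog_arm", "arguments": {"targets": [[[0,0,0],[0,0,0],0],[[0,0,0],[0,0,0],0]], "newtons": 40}}

```text
time_s: 19.65
position: [0.4694, -0.1269, 0.0144]
eef_rot: [0.0, 0.986, -0.166, 0.0]
wrist_force: [-0.3, 0.1, 1.1]
finger_gap: 0.0112
gripper_force: 40.0
```

Request:
{"name": "jog_arm", "arguments": {"targets": [[[0,0,0.3],[0,0,0],0],[[0,0,0.8],[0,0,0],0],[[0,0,0.9],[0,0,0],0],[[0,0,0.9],[0,0,0],0],[[0,0,0.9],[0,0,0],0],[[0,0,0.9],[0,0,0],0],[[0,0,0.6],[0,0,0],0],[[0,0,0.2],[0,0,0],0],[[0.15,0.4,0],[0,0,0],0],[[0.3,0.85,0],[0,0,0],0],[[0.33,0.9,0],[0,0,0],0],[[0.33,0.9,0],[0,0,0],0],[[0.33,0.9,0],[0,0,0],0],[[0.33,0.9,0],[0,0,0],0],[[0.33,0.9,0],[0,0,0],0],[[0.33,0.9,0],[0,0,0],0],[[0.33,0.85,0],[0,0,0],0],[[0.15,0.4,0],[0,0,0],0],[[0,0,0],[0,0,0],0],[[0,0,0],[0,0,0],0]]}}

```text
time_s: 21.65
position: [0.5269, 0.0311, 0.1238]
eef_rot: [0.0, 0.986, -0.165, -0.001]
wrist_force: [0.5, 0.0, -2.8]
finger_gap: 0.0115
gripper_force: 40.0
```

Run:
```python
from h import *
for i in range(4):
    s=manip.read_state();print(s["position"],s["eef_rot"],s["wrist_force"],s["finger_gap"]);manip.grab_frame("side")
```

```text
[0.52685541 0.03112535 0.12375019] [ 1.97105670e-04  9.86236137e-01 -1.65340727e-01 -8.29454885e-04] [ 0.47854332  0.02994701 -2.75620399] 0.01153049995599567
[0.52692072 0.03080201 0.12390617] [ 1.68333090e-04  9.86177764e-01 -1.65689268e-01 -6.75835128e-04] [ 0.22444883 -0.22695058 -3.53247144] 0.011473064469177644
[0.52702706 0.03058798 0.12404299] [ 1.25995628e-04  9.86129074e-01 -1.65979401e-01 -5.21473321e-04] [ 0.19092581 -0.13889883 -3.04468421] 0.011350535464840378
[0.52715973 0.0304951  0.12420006] [ 9.18976248e-05  9.86109197e-01 -1.66097967e-01 -3.28145848e-04] [ 0.41177836  0.99494697 -3.32390152] 0.01156113103653114
```

Request:
{"name": "jog_arm", "arguments": {"targets": [[[0.02,0.02,-0.4],[0,0,0],0],[[0,0,-0.5],[0,0,0],0],[[0,0,-0.3],[0,0,0],0],[[0,0,-0.2],[0,0,0],0],[[0,0,-0.15],[0,0,0],0],[[0,0,0],[0,0,0],0]]}}

```text
time_s: 22.45
position: [0.5277, 0.0316, 0.0928]
eef_rot: [0.0, 0.986, -0.166, -0.001]
wrist_force: [-0.3, -0.4, -4.1]
finger_gap: 0.0115
gripper_force: 40.0
```

Request:
{"name": "jog_arm", "arguments": {"targets": [[[0,0,-0.15],[0,0,0],0],[[0,0,-0.15],[0,0,0],0],[[0,0,0],[0,0,0],0]]}}

```text
time_s: 22.75
position: [0.5278, 0.0316, 0.0871]
eef_rot: [0.0, 0.986, -0.166, -0.0]
wrist_force: [-0.2, -0.2, -4.3]
finger_gap: 0.0113
gripper_force: 40.0
```

Request:
{"name": "jog_arm", "arguments": {"targets": [[[0,0,-0.15],[0,0,0],0],[[0,0,-0.1],[0,0,0],0],[[0,0,-0.06],[0,0,0],0],[[0,0,-0.03],[0,0,0],0],[[0,0,0],[0,0,0],0]]}}

```text
time_s: 23.25
position: [0.528, 0.0316, 0.0805]
eef_rot: [-0.0, 0.986, -0.166, -0.0]
wrist_force: [0.2, 0.4, -3.6]
finger_gap: 0.0113
gripper_force: 40.0
```

Request:
{"name": "jog_arm", "arguments": {"targets": [[[0,0,-0.03],[0,0,0],0],[[0,0,-0.03],[0,0,0],0],[[0,0,0],[0,0,0],0],[[0,0,0],[0,0,0],0]]}}

```text
time_s: 23.65
position: [0.528, 0.0316, 0.0804]
eef_rot: [0.0, 0.986, -0.166, 0.0]
wrist_force: [-1.6, -0.9, 5.5]
finger_gap: 0.0115
gripper_force: 40.0
```

Seated: the upward contact force is there at the expected height. I release and retreat.

Request:
{"name": "jog_arm", "arguments": {"targets": [[[0,0,0],[0,0,0],25],[[0,0,0],[0,0,0],45],[[0,0,0],[0,0,0],45],[[0,0,0],[0,0,0],45],[[0,0,0.4],[0,0,0],45],[[0,0,0.9],[0,0,0],45],[[0,0,0.9],[0,0,0],45],[[0,0,0.9],[0,0,0],45],[[0,0,0.9],[0,0,0],45],[[0,0,0.9],[0,0,0],45],[[0,0,0.9],[0,0,0],45],[[0,0,0.5],[0,0,0],45],[[0,0,0],[0,0,0],45],[[0,0,0],[0,0,0],45]]}}

```text
time_s: 25.05
position: [0.5276, 0.0316, 0.2051]
eef_rot: [0.0, 0.986, -0.166, -0.0]
wrist_force: [0.1, 0.7, 0.5]
finger_gap: 0.0448
gripper_force: 0.0
```

Run:
```python
from h import *
s=manip.read_state();print(s["position"],s["wrist_force"],s["finger_gap"],s["time_s"])
save("side","i.png",(235,150,305,215),9)
```

```text
[0.52760361 0.03162527 0.20513976] [0.0629367  0.70318859 0.45110844] 0.04482282905666039 25.05
```

View pics/i.png

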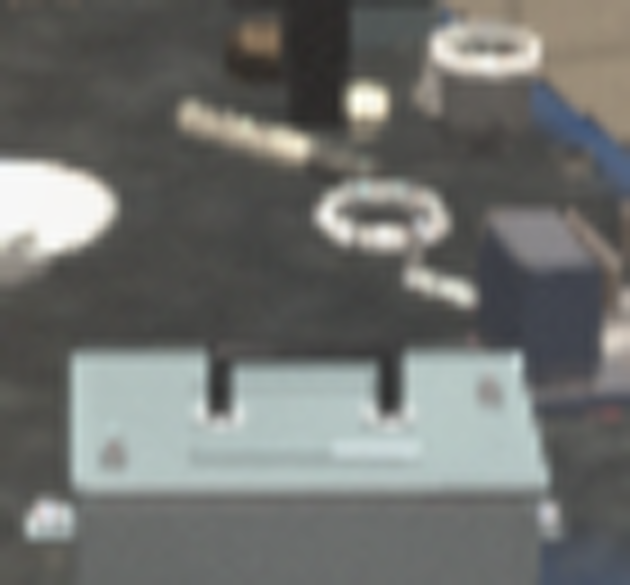

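The cover looks the same as in the earlier crop: corners at (75,492) and (548,490), and both pins showing at (112,455) and (488,390). I'm handing it in.

```bash
python3 -c "
from workcell import manip
print(manip.finish_job())"
```

```text
the job is handed in; nothing more can be done
None
```

The job is handed in at about 25 s of the 61 s: the tripped middle breaker is ON, the cover is back flat on the rim with both pins through, and the gripper is clear; the hand-in returned no verdict.

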